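# Snap the lid onto the food tub

### The arm

A 7-joint arm with a two-finger parallel gripper is mounted at the origin on a cart in front of the work surface, level with it; the furniture and walls round the work are solid. World frame = base frame: x ahead of the robot, y to its left, z up, the work surface at z = 0. Lengths are in mm, angles in rad, forces in N, time in s.
With the tool pointing down it reaches from about 400 to 875 mm from the base axis. Payload 4.4 kg.
Tool frame: the origin (TCP) lies on the centre line of the jaws, within the pads' length; the fingertips stand 11 mm ahead of it and the grasp point (between the pads) lies 8 mm behind it (ctrl.tips_ahead is the distance from the TCP to the fingertips, in mm); z points along the fingers, y is the line along which they close (so a half turn about z gives the same grasp; the last joint's range is limited). The gripper opens to 85 mm and grips with 20 to 120 N. Pads are 22 mm wide; open, the fingers measure 114 mm over their backs; the gripper's body (76 mm by 85 mm) begins 54 mm behind the grasp point. The pads swing forward as they close: fully open they stand 13 mm farther back than shut.
Start: joints at [1.047, 0.628, 0.038, 1.517, -0.027, 0.996, -0.02], TCP at [287.313, -583.069, 220.013] pointing down, gripper open.
Joint ranges: [-3.06, 3.06], [-0.37, 2.12], [-1.25, 1.32], [0.18, 2.47], [-1.1, 4.24], [0.23, 1.98], [-2.94, 2.94]. Speed limits (rad/s): [2.57, 2.57, 3.14, 3.14, 3.14, 3.14, 3.14].

### API

Orientations are given as [roll, pitch, yaw] about the fixed x, y, z axes, in that order (R = Rz(yaw) Ry(pitch) Rx(roll)).
In Python, from cell import ctrl, eyes, job gives the robot as it stands. The module is installed in compiled form; this text tells all that it offers.
- The arm moves only by the tool carry_out, never from a script. Its argument "moves" is a list of rows, each an object of numbers: "tx", "ty", "tz": the shift along the tool's x, y, z as a fraction of full scale; "twist": the turn about the tool's z as a fraction of full scale; "fingers": the opening, from 0 (shut) to 1 (fully open). In form: [{"tx": .., "ty": .., "tz": .., "twist": .., "fingers": ..}, ...]. A call has 1 to 12 rows; each row shifts and turns the commanded pose from where the row before left it, along the tool's axes as they then stand; what a row does not reach is not made up. Full scale, the value 1, is 0.3 m for a shift and pi rad for a turn. A row lasts 1/8 s, in which the tool goes at most 62.5 mm and 10.7 degrees, less where a joint would pass 70% of its speed; a pose out of reach is approached as far as the arm can. A call with a number of a shift or a turn outside -1 to 1 is refused whole. A call with a gripper value outside its range is refused whole. The fingers move at their own pace and stop on an object; the grip force is fixed at half the most. Time passes only in rows, so rows that do not move let the fingers close. It gives the time, the measured TCP pose, the force, the opening and the grip force at its end, in the units of the state.
- ctrl.read_state(): the state, without advancing time (a new reading comes with each control period).
- eyes.get_image(name): name is "side" or "top" or "wrist"; returns a dict with "color" (384x512x3 uint8, blue, green, red), "fovy" (degrees; the focal length in pixels is half the picture's height over the tangent of half this angle, whatever the lens; pixels are square), "cx", "cy" (the principal point, pixels), "k1" (the pictures are not rectified: a ray, as slopes to the right and down, at radius r is drawn at 1 + k1 r^2 times it, then the intrinsics apply), "world_from_camera" (4x4, takes a point from camera to world coordinates). Camera axes: x right, y up, looking along -z (the intrinsics and any distortion apply to the point x, -y, -z); pixel columns grow to the right and rows downward; lengths in mm; the calibration is good to about 2 mm. A picture is of the moment at which its call begins. There is no depth.
- job.finish_job(): hands the job in; it is judged then, once.
The state is a dict: "clock": time; "qpos": joint angles; "qd": joint speeds; "tau": joint torques, N m; "eef_pos": TCP position; "tool_rot": TCP orientation; "force": force on the tool from outside, world axes, zero at the start; "torque": the same for the moment, N m; "width": finger opening in mm; "gripper_force": force on a finger pad.
Only numpy, scipy, OpenCV 4.12 (cv2) and the standard library are available. Lean on these libraries where they do the work, as an engineer would, in place of code of your own. Each camera call takes 0.05 s, during which the arm holds its last target. There are 200 camera calls.

### The job

Close up the leftovers: put the blue lid on the white food tub that holds the lemon, and press it down until it snaps home at both ends and sits flat on the rim all round. Set the lid on by hand rather than dropping it, leave the closed tub standing upright on the cold hob, and do not knock the glass jar or the kitchen timer out of place.

Things in the scene. Friction and masses are not known exactly. Their poses are not given: they have to be found in the camera images.
- tub_rim (a point): Centre of the mouth of the open white plastic food tub, at rim height, 70 mm above its flat underside; axes as tub. The tub stands loose on the black glass hob, 6 mm above the worktop. The top 10 mm of the walls lean inward: the rim is 104 x 144 mm outside. On each short side, 11 mm below the rim: a grey sprung snap bead, 54 mm long, sticking out 5.5 mm, between two upright guide ribs.
- lid_grip (a point): Centre of the grip of the blue plastic lid: an upright bar in the middle of the lid, 16 mm wide (lid x), 64 mm long (lid y), 28 mm tall above the plate. This point is 14 mm above the plate's top and 17 mm above its underside. Lid home: 17 mm above tub_rim; laid on loosely, it rests on the beads 10 to 16 mm higher; 4 to 10 N of push at the middle snaps the ends home, often one first.
- lid_end_a (a point): Middle of one short end of the lid, at the level of the plate's underside, 84.5 mm from the lid's centre along its +y. Level with the rim when that end is home, 10 to 16 mm above it when it only rests on the bead.
- lid_end_b (a point): The same at the other short end, 84.5 mm from the lid's centre along its -y.
- tub: The white food tub, about 0.5 kg; origin at the centre of its underside; x across its 110 mm width, y along its 150 mm length, z up; 70 mm tall, walls 3 mm thick.
- lid: The blue lid, loose, right way up on the worktop, about 90 g, 120 mm (x) by 169 mm (y), z up, the same either way round. A slippery 3 mm plate with a 22 mm deep skirt that goes over the outside of the tub's rim, with about 4 mm play on each side as it is set on, and when home 2.5 mm (x) and 1.5 mm (y). Origin at the centre of the skirt's lower edge, 39 mm below lid_grip.
- lemon: A yellow lemon, 78 x 55 x 56 mm, lying loose in the tub (lower than its rim); origin at its underside. It stays in.
- timer: Bystander at the back of the worktop: red and white kitchen timer, 66 mm across, 56 mm tall; origin at its foot.
- jar: Bystander at the back left of the worktop: small glass jar with a dark lid and pale filling, 65 mm across, 86 mm tall; origin at its foot.

How it is judged:
By the outcome, as a careful person would: the job done as asked, in the order asked, and still so for the second after the job is handed in, with the robot touching nothing.
It also fails if it takes over 40 s, if anything falls off the work surface, if the arm or the gripper's body presses on something with over 40 N, if the wrist force passes 120 N, or if a joint passes its speed limit or range.

## Working session

There is one attempt and no reset: what is moved stays moved. The work goes in short steps, Python scripts to look and compute and a tool call to move; the robot and the scene stay as the last step left them, time stands still between calls to the robot, and variables do not carry over. Pictures are saved under pics/ and viewed, at most 10 in all, crops included, and the job is handed in when it is done.

Besides the shell and the picture viewer there is one more tool, called after "Request:" as name(argument=value, ...) on one line, values as JSON. carry_out: Moves the arm, as the interface text tells. Its arguments: {"type":"object","properties":{"moves":{"type":"array","items":{"type":"object","properties":{"tx":{"type":"number","minimum":-1,"maximum":1},"ty":{"type":"number","minimum":-1,"maximum":1},"tz":{"type":"number","minimum":-1,"maximum":1},"twist":{"type":"number","minimum":-1,"maximum":1},"fingers":{"type":"number"}}}}},"required":["moves"]}

```bash
mkdir -p pics; cat > h.py <<'E'
import numpy as np, cv2
from cell import ctrl, eyes, job
def grab(n,save=None):
    im=eyes.get_image(n)
    if save: cv2.imwrite('pics/'+save,im['color'])
    return im
def K(im):
    f=im['color'].shape[0]/2/np.tan(np.radians(im['fovy'])/2)
    return np.array([[f,0,im['cx']],[0,f,im['cy']],[0,0,1.]]),np.array([im['k1'],0,0,0.])
def rays(im,px):
    k,d=K(im); u=cv2.undistortPoints(np.float64(px).reshape(-1,1,2),k,d).reshape(-1,2)
    T=np.array(im['world_from_camera']); v=np.c_[u[:,0],-u[:,1],-np.ones(len(u))]
    return T[:3,3],v@T[:3,:3].T
def plane(im,px,z):
    o,v=rays(im,px); return o+v*((z-o[2])/v[:,2])[:,None]
def proj(im,P):
    k,d=K(im); T=np.linalg.inv(np.array(im['world_from_camera'])); p=np.float64(P).reshape(-1,3)@T[:3,:3].T+T[:3,3]
    p=p*[1,-1,-1]; return cv2.projectPoints(p,np.zeros(3),np.zeros(3),k,d)[0].reshape(-1,2)
E
python3 - <<'E'
from h import *
a=grab('top'); b=grab('side')
cv2.imwrite('pics/a.png',cv2.resize(a['color'],(800,600)))
cv2.imwrite('pics/b.png',cv2.resize(b['color'],(800,600)))
for i in(a,b): print(np.round(i['world_from_camera'],2).tolist(),i['fovy'],i['k1'],i['cx'],i['cy'])
s=ctrl.read_state(); print(s['clock'],s['eef_pos'],s['tool_rot'],s['width'])
E
```

```text
[[-0.01, 0.99, -0.12, 410.33], [-1.0, -0.01, -0.01, -196.79], [-0.01, 0.12, 0.99, 902.57], [0.0, 0.0, 0.0, 1.0]] 54.238790148593225 0.013417512062676796 251.49651629851246 195.75280498415526
[[-0.94, 0.25, -0.25, 333.02], [-0.35, -0.61, 0.71, 415.31], [0.02, 0.75, 0.66, 650.88], [0.0, 0.0, 0.0, 1.0]] 51.113715719261464 -0.04892946478453489 258.035952621845 198.35950918987675
0.1 [ 287.08152586 -582.52637556  219.16586071] [-3.13986495e+00  5.25303954e-05  4.57881118e-01] 85.28637325875005
```

View pics/a.png

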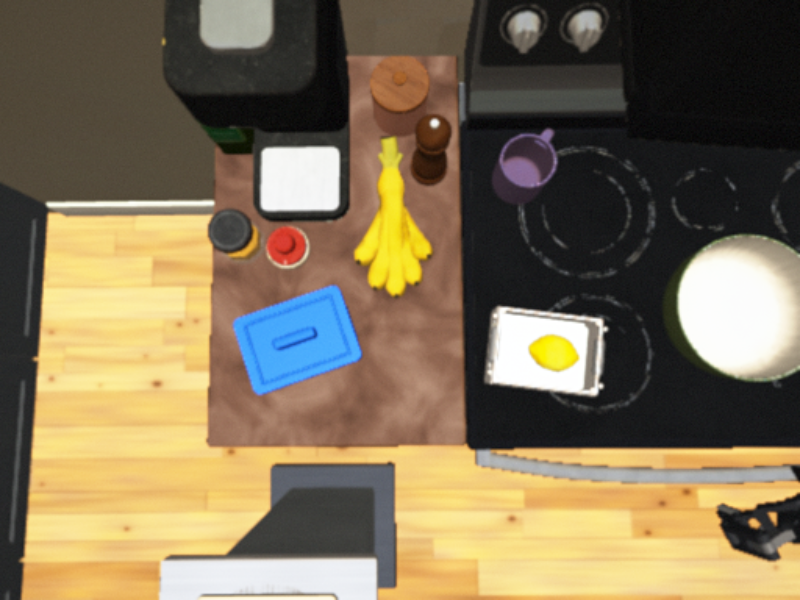

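View pics/b.png

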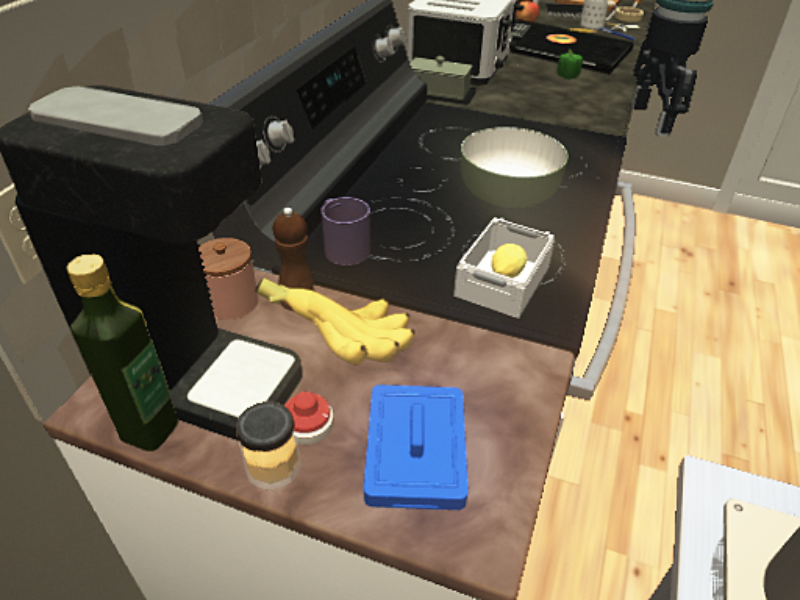

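Top view: the lid is at about (297,340), its bar at (295,338); the tub is at (547,350) with the lemon at (553,352). The side view shows the lid at (417,445) and the tub at (505,265). Next I measure both.

```bash
python3 - <<'E'
from h import *
a=grab('top'); b=grab('side')
def lidmask(im):
    h=cv2.cvtColor(im['color'],cv2.COLOR_BGR2HSV); m=cv2.inRange(h,(100,150,60),(125,255,255))
    return max(cv2.findContours(m,0,1)[0],key=cv2.contourArea)
c=lidmask(a)
for z in(0,25):
    P=plane(a,c.reshape(-1,2),z)[:,:2].astype(np.float32); r=cv2.minAreaRect(P); print('lid z',z,r)
# tub: bright, low-sat region around it in top
def tub(im,x0,y0,x1,y1):
    h=cv2.cvtColor(im['color'],cv2.COLOR_BGR2HSV); m=cv2.inRange(h,(0,0,90),(180,255,255)); n=m*0; n[y0:y1,x0:x1]=m[y0:y1,x0:x1]
    return max(cv2.findContours(cv2.morphologyEx(n,cv2.MORPH_OPEN,np.ones((5,5))),0,1)[0],key=cv2.contourArea)
t=tub(a,305,190,392,258)
for z in(66,76):
    P=plane(a,t.reshape(-1,2),z)[:,:2].astype(np.float32); r=cv2.minAreaRect(P); print('tub z',z,r)
A=cv2.resize(a['color'][185:265,300:400],(500,400),interpolation=cv2.INTER_CUBIC)
B=cv2.resize(b['color'][135:205,280:365],(486,400),interpolation=cv2.INTER_CUBIC)
C=np.vstack([np.hstack([A,B[:, :]])]); cv2.imwrite('pics/c.png',cv2.resize(C,(800,int(400*800/986))))
E
```

```text
lid z 0 ((473.5015563964844, -38.910621643066406), (122.99917602539062, 174.62440490722656), 18.814409255981445)
lid z 25 ((471.75164794921875, -43.283599853515625), (119.5922622680664, 169.7875518798828), 18.81441307067871)
tub z 66 ((449.48040771484375, -403.85430908203125), (163.57839965820312, 112.81312561035156), 82.46033477783203)
tub z 76 ((449.0123291015625, -401.3791198730469), (161.62306213378906, 111.46460723876953), 82.46033477783203)
```

View pics/c.png

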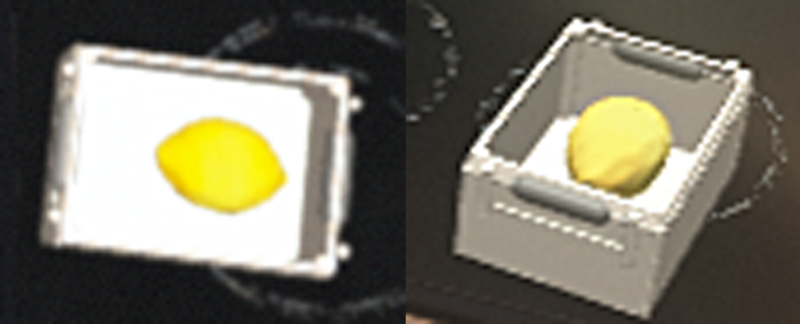

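The crop shows the rim corners at about (80,52), (345,75), (330,272), (62,243) in the top view, and (578,22), (748,72), (668,222), (475,160) in the side view. I triangulate them.

```bash
python3 - <<'E'
from h import *
a=grab('top'); b=grab('side')
A=np.array([[80,52],[345,75],[330,272],[62,243]])/.8114; pa=(A+.5)/5-.5+[300,185]
B=(np.array([[475,160],[578,22],[748,72],[668,222]])-[405.7,0])/.8114; pb=(B+.5)/5.716-.5+[280,135]
for n,(im,p) in dict(top=(a,pa),side=(b,pb)).items():
    P=plane(im,p,76)[:,:2]; print(n,P.round(1).tolist(),cv2.minAreaRect(P.astype(np.float32)),P.mean(0))
oa,va=rays(a,pa);ob,vb=rays(b,pb)
X=[]
for u,v in zip(va,vb):
    s=np.linalg.lstsq(np.c_[u,-v],ob-oa,rcond=None)[0]; X.append((oa+u*s[0]+ob+v*s[1])/2)
print(np.round(X,1))
# lid in side, and bar
c=None
h=cv2.cvtColor(b['color'],cv2.COLOR_BGR2HSV); m=cv2.inRange(h,(100,150,60),(125,255,255))
c=max(cv2.findContours(m,0,1)[0],key=cv2.contourArea)
for z in (0,25): print('lid side',z,cv2.minAreaRect(plane(b,c.reshape(-1,2),z)[:,:2].astype(np.float32)))
s=ctrl.read_state();print(s['eef_pos'],s['tool_rot'])
E
```

```text
top [[508.0, -338.6], [494.0, -481.7], [388.2, -468.1], [404.7, -325.7]] ((449.337158203125, -403.7159423828125), (144.69097900390625, 106.61344146728516), 83.39710235595703) [ 448.72342803 -403.5419698 ]
side [[507.1, -333.8], [489.9, -480.7], [390.5, -468.2], [403.8, -321.5]] ((446.8814697265625, -401.1271057128906), (148.14102172851562, 104.0662612915039), 83.32247924804688) [ 447.85698179 -401.08529031]
[[ 508.5 -339.3   71.8]
 [ 492.2 -482.3   74.9]
 [ 389.4 -467.8   76.4]
 [ 404.5 -326.3   72.2]]
lid side 0 ((475.3153381347656, -52.85211181640625), (123.42842864990234, 188.83343505859375), 18.882307052612305)
lid side 25 ((469.84979248046875, -34.87031555175781), (118.6875991821289, 181.5803985595703), 18.882305145263672)
[ 287.23477789 -582.86527134  219.69086693] [-3.14094783e+00 -2.88903574e-05  4.57793176e-01]
```

Request:
carry_out(moves=[{"tx": 0.112, "ty": -0.112, "fingers": 1}, {"tx": 0.112, "ty": -0.112, "fingers": 1}, {"tx": 0.112, "ty": -0.112, "fingers": 1}, {"tx": 0.112, "ty": -0.112, "fingers": 1}, {"tx": 0.112, "ty": -0.112, "fingers": 1}, {"tx": 0.112, "ty": -0.112, "fingers": 1}, {"tx": 0.112, "ty": -0.112, "fingers": 1}, {"tx": 0.112, "ty": -0.112, "fingers": 1}, {"tx": 0.112, "ty": -0.112, "fingers": 1}, {"tx": 0.112, "ty": -0.112, "fingers": 1}, {"tx": 0.112, "ty": -0.112, "fingers": 1}, {"tx": 0.112, "ty": -0.112, "fingers": 1}])

```text
validation failed for argument at $.mo...
```

Request:
carry_out(moves=[{"twist": -0.051, "fingers": 1}, {"twist": -0.051, "fingers": 1}, {"twist": -0.051, "fingers": 1}, {"twist": -0.051, "fingers": 1}, {"twist": -0.051, "fingers": 1}, {"twist": -0.051, "fingers": 1}, {"twist": -0.051, "fingers": 1}, {"twist": -0.051, "fingers": 1}, {"twist": -0.051, "fingers": 1}, {"fingers": 1}])

```text
validation failed for argument at $.mo...
```

```bash
cat > lidm.py <<'E'
from h import *
w=grab('wrist','w1.png'); s=ctrl.read_state(); print(s['clock'],s['eef_pos'],np.degrees(s['tool_rot']))
h=cv2.cvtColor(w['color'],cv2.COLOR_BGR2HSV); m=cv2.inRange(h,(100,150,60),(125,255,255))
c=max(cv2.findContours(m,0,1)[0],key=cv2.contourArea); print(c.reshape(-1,2).min(0),c.reshape(-1,2).max(0))
for z in (0,25): print('lid',z,cv2.minAreaRect(plane(w,c.reshape(-1,2),z)[:,:2].astype(np.float32)))
E
python3 lidm.py
```

```text
0.35 [ 287.23443931 -582.9548884   219.79029763] [-1.79975675e+02 -6.84262239e-04  2.62266976e+01]Traceback (most recent call last):
  File "lidm.py", line 4, in <module>
    c=max(cv2.findContours(m,0,1)[0],key=cv2.contourArea); print(c.reshape(-1,2).min(0),c.reshape(-1,2).max(0))
ValueError: max() iterable argument is empty
```

View pics/w1.png

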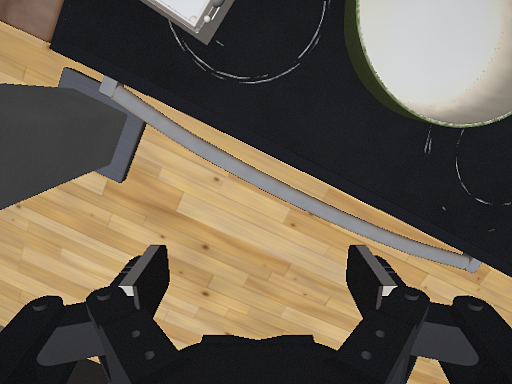

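The wrist view shows the start pose: the tub corner is at (190,10) and the fingers at (145,280) and (370,280). The arm did not move because the call was refused. I'll resend it with all the fields filled in.

Request:
carry_out(moves=[{"tx": 0.112, "ty": -0.112, "tz": 0, "twist": 0, "fingers": 1}, {"tx": 0.112, "ty": -0.112, "tz": 0, "twist": 0, "fingers": 1}])

```text
clock: 0.6
eef_pos: [318.0, -492.2, 219.8]
tool_rot: [3.142, -0.0, 0.457]
force: [1.5, 0.3, -0.5]
width: 85.8
gripper_force: 0.0
```

Request:
carry_out(moves=[{"tx": 0.112, "ty": -0.112, "tz": 0, "twist": 0, "fingers": 1}, {"tx": 0.112, "ty": -0.112, "tz": 0, "twist": 0, "fingers": 1}, {"tx": 0.112, "ty": -0.112, "tz": 0, "twist": 0, "fingers": 1}, {"tx": 0.112, "ty": -0.112, "tz": 0, "twist": 0, "fingers": 1}, {"tx": 0.112, "ty": -0.112, "tz": 0, "twist": 0, "fingers": 1}, {"tx": 0.112, "ty": -0.112, "tz": 0, "twist": 0, "fingers": 1}, {"tx": 0.112, "ty": -0.112, "tz": 0, "twist": 0, "fingers": 1}, {"tx": 0.112, "ty": -0.112, "tz": 0, "twist": 0, "fingers": 1}, {"tx": 0.112, "ty": -0.112, "tz": 0, "twist": 0, "fingers": 1}, {"tx": 0.112, "ty": -0.112, "tz": 0, "twist": 0, "fingers": 1}])

```text
clock: 1.85
eef_pos: [471.4, -41.8, 220.3]
tool_rot: [3.141, -0.001, 0.458]
force: [1.3, -0.4, 0.7]
width: 85.1
gripper_force: 0.0
```

Request:
carry_out(moves=[{"tx": 0, "ty": 0, "tz": 0, "twist": -0.051, "fingers": 1}, {"tx": 0, "ty": 0, "tz": 0, "twist": -0.051, "fingers": 1}, {"tx": 0, "ty": 0, "tz": 0, "twist": -0.051, "fingers": 1}, {"tx": 0, "ty": 0, "tz": 0, "twist": -0.051, "fingers": 1}, {"tx": 0, "ty": 0, "tz": 0, "twist": -0.051, "fingers": 1}, {"tx": 0, "ty": 0, "tz": 0, "twist": -0.051, "fingers": 1}, {"tx": 0, "ty": 0, "tz": 0, "twist": -0.051, "fingers": 1}, {"tx": 0, "ty": 0, "tz": 0, "twist": -0.051, "fingers": 1}, {"tx": 0, "ty": 0, "tz": 0, "twist": -0.051, "fingers": 1}, {"tx": 0, "ty": 0, "tz": 0, "twist": 0, "fingers": 1}])

```text
clock: 3.1
eef_pos: [470.8, -43.4, 220.1]
tool_rot: [3.141, -0.0, 1.898]
force: [-0.8, -0.8, 0.2]
width: 85.2
gripper_force: 0.0
```

```bash
sed -i 's/w1.png/w2.png/' lidm.py; python3 lidm.py
```

```text
3.15 [470.7944357  -43.36447643 220.07304781] [ 1.79991541e+02 -2.76908005e-03  1.08658804e+02]
[206  93] [312 234]
lid 0 ((473.7751159667969, -46.312644958496094), (127.86510467529297, 179.08985900878906), 18.72708511352539)
lid 25 ((472.03009033203125, -41.627464294433594), (119.31098937988281, 167.1086883544922), 18.72702407836914)
```

View pics/w2.png

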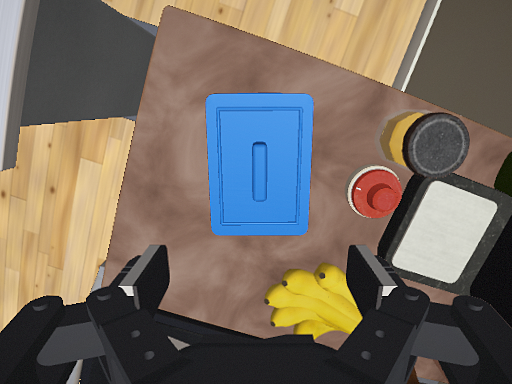

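The wrist view confirms it: the lid is at (259,165), square to the jaws, with its bar at (259,171) centred between the fingers. The size reads 119x167, as it should. I descend and grasp.

Request:
carry_out(moves=[{"tx": 0, "ty": 0.004, "tz": 0.13, "twist": 0, "fingers": 1}, {"tx": 0, "ty": 0, "tz": 0.13, "twist": 0, "fingers": 1}, {"tx": 0, "ty": 0, "tz": 0.13, "twist": 0, "fingers": 1}, {"tx": 0, "ty": 0, "tz": 0.13, "twist": 0, "fingers": 1}, {"tx": 0, "ty": 0, "tz": 0.06, "twist": 0, "fingers": 1}, {"tx": 0, "ty": 0, "tz": 0.02, "twist": 0, "fingers": 1}, {"tx": 0, "ty": 0, "tz": 0, "twist": 0, "fingers": 1}])

```text
clock: 4.03
eef_pos: [472.2, -42.8, 40.2]
tool_rot: [3.141, 0.0, 1.899]
force: [0.2, -0.4, -0.1]
width: 85.3
gripper_force: 0.0
```

Request:
carry_out(moves=[{"tx": 0, "ty": 0, "tz": 0, "twist": 0, "fingers": 0}, {"tx": 0, "ty": 0, "tz": 0, "twist": 0, "fingers": 0}, {"tx": 0, "ty": 0, "tz": 0, "twist": 0, "fingers": 0}, {"tx": 0, "ty": 0, "tz": 0, "twist": 0, "fingers": 0}, {"tx": 0, "ty": 0, "tz": 0, "twist": 0, "fingers": 0}, {"tx": 0, "ty": 0, "tz": 0, "twist": 0, "fingers": 0}, {"tx": 0, "ty": 0, "tz": 0, "twist": 0, "fingers": 0}, {"tx": 0, "ty": 0, "tz": 0, "twist": 0, "fingers": 0}])

```text
clock: 5.03
eef_pos: [472.2, -42.9, 40.5]
tool_rot: [3.141, 0.0, 1.9]
force: [-1.0, 0.5, 5.8]
width: 11.7
gripper_force: 58.6
```

Width reads 11.7 mm for a 16 mm bar, but the grip force is right. I lift a little and check.

Request:
carry_out(moves=[{"tx": 0, "ty": 0, "tz": -0.05, "twist": 0, "fingers": 0}, {"tx": 0, "ty": 0, "tz": -0.1, "twist": 0, "fingers": 0}, {"tx": 0, "ty": 0, "tz": -0.15, "twist": 0, "fingers": 0}, {"tx": 0, "ty": 0, "tz": -0.15, "twist": 0, "fingers": 0}, {"tx": 0, "ty": 0, "tz": 0, "twist": 0, "fingers": 0}])

```text
clock: 5.65
eef_pos: [474.2, -42.9, 177.9]
tool_rot: [3.135, 0.003, 1.899]
force: [1.3, 0.6, -0.8]
width: 11.3
gripper_force: 58.7
```

```bash
python3 - <<'E'
from h import *
w=grab('wrist'); b=grab('side'); cv2.imwrite('pics/d.png',np.hstack([cv2.resize(w['color'],(400,300)),cv2.resize(b['color'],(400,300))]))
E
```

```text
(no output)
```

View pics/d.png

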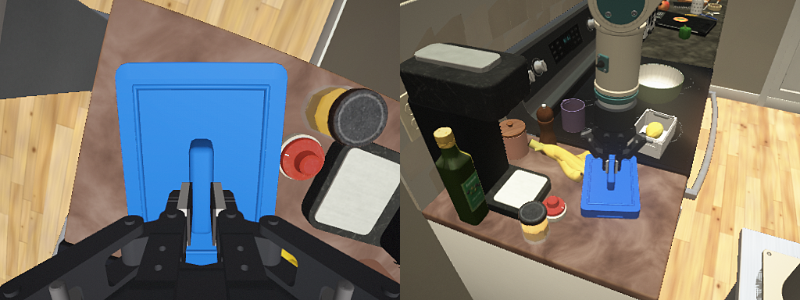

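The lid is held level and comes up with the hand (wrist view: bar at (201,195), front edge at row 63; the side view shows it hanging free). I carry it to above the tub.

Request:
carry_out(moves=[{"tx": 0, "ty": 0, "tz": 0, "twist": 0.047, "fingers": 0}, {"tx": 0, "ty": 0, "tz": 0, "twist": 0.048, "fingers": 0}, {"tx": 0, "ty": 0, "tz": 0, "twist": 0.048, "fingers": 0}, {"tx": -0.1, "ty": 0.006, "tz": 0, "twist": 0, "fingers": 0}, {"tx": -0.15, "ty": 0.008, "tz": 0, "twist": 0, "fingers": 0}, {"tx": -0.15, "ty": 0.008, "tz": 0, "twist": 0, "fingers": 0}, {"tx": -0.15, "ty": 0.008, "tz": 0, "twist": 0, "fingers": 0}, {"tx": -0.15, "ty": 0.008, "tz": 0, "twist": 0, "fingers": 0}, {"tx": -0.15, "ty": 0.008, "tz": 0, "twist": 0, "fingers": 0}, {"tx": -0.15, "ty": 0.008, "tz": 0, "twist": 0, "fingers": 0}, {"tx": -0.15, "ty": 0.006, "tz": 0, "twist": 0, "fingers": 0}, {"tx": -0.05, "ty": 0.002, "tz": 0, "twist": 0, "fingers": 0}])

```text
clock: 7.25
eef_pos: [444.7, -405.3, 172.5]
tool_rot: [-3.138, -0.0, 1.446]
force: [-0.6, 0.7, -1.2]
width: 11.6
gripper_force: 58.7
```

Request:
carry_out(moves=[{"tx": 0, "ty": 0, "tz": 0, "twist": 0, "fingers": 0}, {"tx": 0, "ty": 0, "tz": 0, "twist": 0, "fingers": 0}])

```text
clock: 7.5
eef_pos: [447.6, -399.9, 174.2]
tool_rot: [-3.14, -0.002, 1.453]
force: [0.9, -0.0, -1.0]
width: 11.6
gripper_force: 58.7
```

```bash
cat > e.py <<'E'
from h import *
import sys
a=grab('top'); b=grab('side'); w=grab('wrist'); s=ctrl.read_state(); p=s['eef_pos']; print(s['clock'],p,np.degrees(s['tool_rot']))
def con(im):
    h=cv2.cvtColor(im['color'],cv2.COLOR_BGR2HSV); m=cv2.inRange(h,(100,150,50),(125,255,255))
    m=cv2.morphologyEx(m,cv2.MORPH_CLOSE,np.ones((3,3)))
    return cv2.convexHull(np.vstack([c for c in cv2.findContours(m,0,1)[0] if cv2.contourArea(c)>60]))
zt=p[2]-15.2
for n,im in dict(top=a,side=b,wrist=w).items():
    P=plane(im,con(im).reshape(-1,2),zt)[:,:2]
    q=s['tool_rot'][2]; R=np.array([[np.cos(q),np.sin(q)],[np.sin(q),-np.cos(q)]]); L=(P-p[:2])@R
    r=cv2.minAreaRect(P.astype(np.float32)); print(n,np.round(r[0],1),np.round(r[1],1),round(r[2],2),'tool-axes extents',L.min(0).round(1),L.max(0).round(1))
g=[cv2.resize(i['color'][y:y+144,x:x+192],(400,300)) for i,x,y in ((a,260,150),(b,220,90))]
cv2.imwrite('pics/'+sys.argv[1],np.vstack([np.hstack(g),np.hstack([cv2.resize(w['color'],(400,300)),g[0]*0])]))
E
python3 e.py e.png
```

```text
7.65 [ 447.84255925 -400.71036653  175.05973617] [-1.79995340e+02 -4.20807051e-02  8.32527513e+01]
top [ 446.5 -397.8] [174.6 124.8] 83.49 tool-axes extents [-84.7 -64.3] [90.1 60.5]
side [ 449.6 -382.1] [201.5 119.5] 83.02 tool-axes extents [-81.9 -60.3] [119.3  59.4]
wrist [ 447.7 -398.4] [166.2 119.3] 83.21 tool-axes extents [-80.8 -60.1] [85.3 59.3]
```

View pics/e.png

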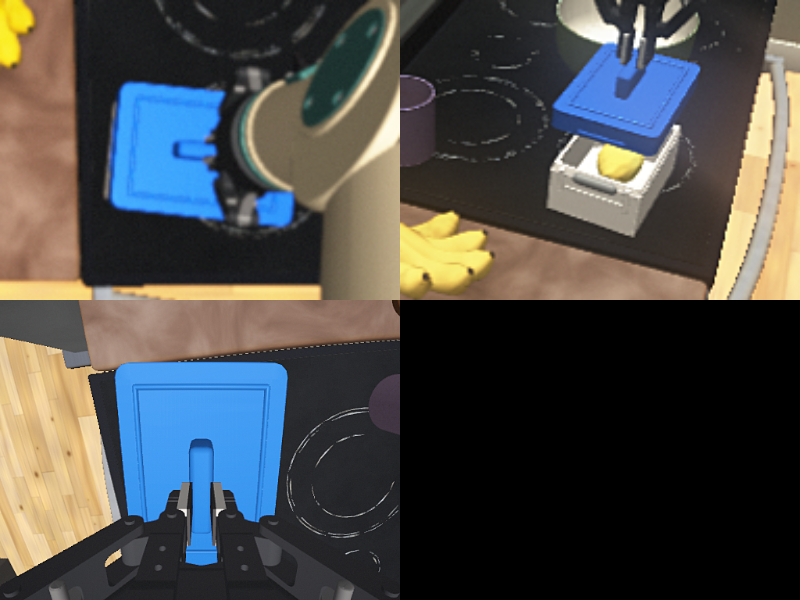

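The lid hangs level above the tub. By the wrist view its centre is about 0.8 mm ahead of the TCP, and its yaw is 83.2. I refine the tub centre with edge profiles from the stored unobstructed pictures.

```bash
python3 - <<'E'
from h import *
for n,f in(('top','a'),('side','b')):
    im=grab(n); I=cv2.resize(cv2.imread(f'pics/{f}.png'),(512,384),interpolation=cv2.INTER_AREA)
    q=np.radians(-6.8); R=np.array([[np.cos(q),-np.sin(q)],[np.sin(q),np.cos(q)]])
    gx,gy=np.meshgrid(np.arange(-70,71.),np.arange(-95,96.)); # tub coords
    W=np.c_[gx.ravel(),gy.ravel()]@R.T+[448.5,-402.5]
    p=proj(im,np.c_[W,np.full(len(W),76)]).astype(np.float32)
    w=cv2.remap(I,p[:,0].reshape(gx.shape),p[:,1].reshape(gx.shape),cv2.INTER_LINEAR)
    cv2.imwrite(f'pics/r_{n}.png',w[::-1])
r=np.hstack([cv2.imread(f'pics/r_{n}.png') for n in('top','side')])
r=cv2.resize(r,None,fx=2.8,fy=2.8,interpolation=cv2.INTER_CUBIC)
for k in(0,1):
    x=lambda v:int((v+70+141*k+.5)*2.8); y=lambda v:int((95-v+.5)*2.8)
    cv2.rectangle(r,(x(-52),y(72)),(x(52),y(-72)),(0,0,255),1)
cv2.imwrite('pics/r.png',r)
E
```

```text
(no output)
```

View pics/r.png

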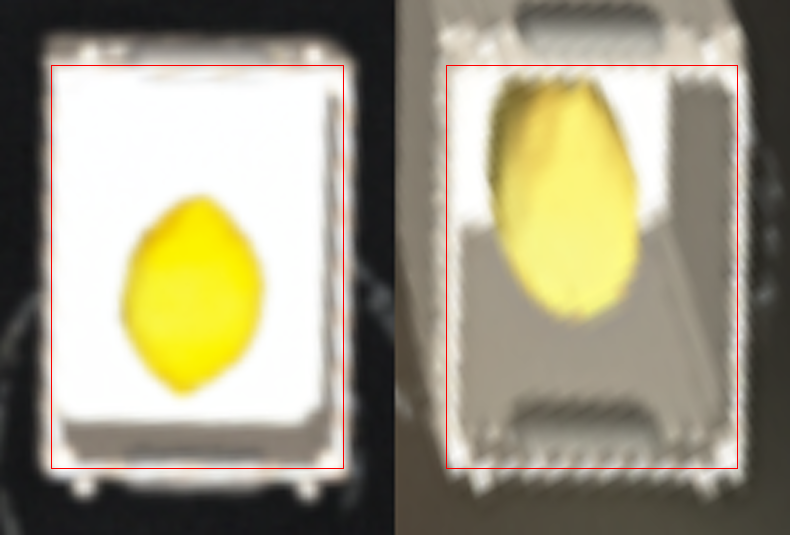

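Rectified view: the ribs at (88,50)/(310,50) and (85,487)/(308,487), and the far rim band at rows 455–478, put the tub at about (448.3, -403.5). I shift the lid by about -3.6 mm along tool x and lower it to just above the rim.

Request:
carry_out(moves=[{"tx": -0.012, "ty": 0.002, "tz": 0.06, "twist": 0, "fingers": 0}, {"tx": 0, "ty": 0, "tz": 0.06, "twist": 0, "fingers": 0}, {"tx": 0, "ty": 0, "tz": 0.05, "twist": 0, "fingers": 0}, {"tx": 0, "ty": 0, "tz": 0, "twist": 0, "fingers": 0}, {"tx": 0, "ty": 0, "tz": 0, "twist": 0, "fingers": 0}])

```text
clock: 8.38
eef_pos: [447.7, -406.1, 124.0]
tool_rot: [3.141, -0.0, 1.451]
force: [0.7, -0.3, -0.8]
width: 11.5
gripper_force: 58.7
```

```bash
python3 - <<'E'
from h import *
b=grab('side'); s=ctrl.read_state(); print(s['eef_pos'],np.degrees(s['tool_rot']),s['force'])
cv2.imwrite('pics/f.png',cv2.resize(b['color'][120:210,270:390],(800,600),interpolation=cv2.INTER_CUBIC))
E
```

```text
[ 447.82049298 -406.30877557  124.43635609] [1.79946837e+02 2.55419249e-02 8.31117452e+01] [ 0.22179419 -0.5417209  -0.22221548]
```

View pics/f.png

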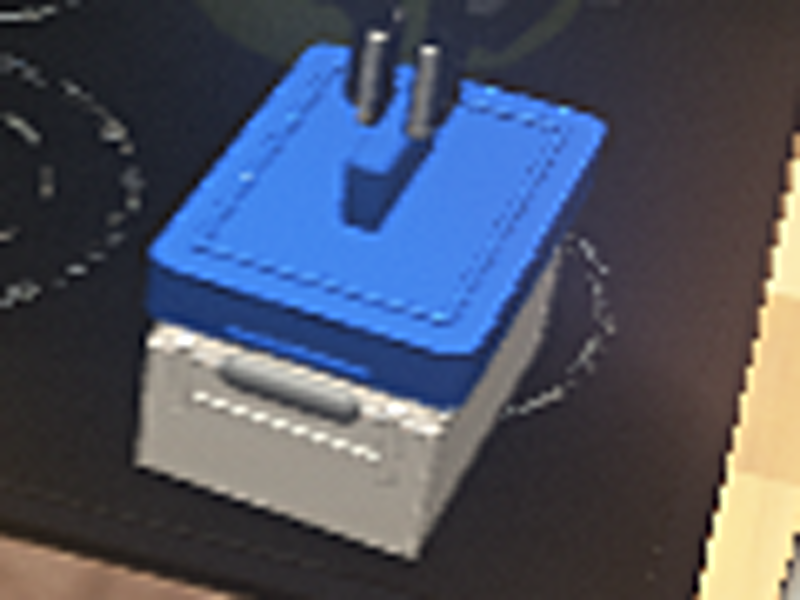

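The skirt hangs just above the rim with no contact. I check the lateral fit against predicted corners (the tub base corners read (137,462) and (413,555); the lid's lower skirt corners about (148,318) and (455,405)).

```bash
python3 - <<'E'
from h import *
b=grab('side'); s=ctrl.read_state(); p=np.array(s['eef_pos'])
sc=lambda q:((q-[270,120]+.5)*6.667).round(0).tolist()
q=np.radians(-6.8); ex=np.array([np.cos(q),np.sin(q),0]); ey=np.array([-np.sin(q),np.cos(q),0])
T=np.array([448.3,-403.5,6])
print('base',sc(proj(b,[T+s_*55*ex+75*ey for s_ in(1,-1)])),'body top',sc(proj(b,[T+s_*55*ex+75*ey+[0,0,60] for s_ in(1,-1)])))
L=p+.8*ey-[0,0,40.2]
print('lid low',sc(proj(b,[L+s_*60*ex+84.5*ey for s_ in(1,-1)])),'top',sc(proj(b,[L+s_*60*ex+84.5*ey+[0,0,25] for s_ in(1,-1)])))
o=np.array(b['world_from_camera'])[:3,3]; base=plane(b,[[137/6.667+269.5,462/6.667+119.5],[413/6.667+269.5,555/6.667+119.5]],6); print(base.round(1),(base.mean(0)-75*ey).round(1))
I=cv2.resize(b['color'][120:210,270:390],(800,600),interpolation=cv2.INTER_CUBIC); h=cv2.cvtColor(I,cv2.COLOR_BGR2HSV)
m=cv2.inRange(h,(100,150,50),(125,255,255)); xs=[np.where(m[r])[0][[0,-1]].tolist() for r in(270,290,310,380,395)]; print(xs)
E
```

```text
base [[141.0, 475.0], [419.0, 569.0]] body top [[154.0, 347.0], [444.0, 441.0]]
lid low [[137.0, 313.0], [459.0, 416.0]] top [[142.0, 255.0], [471.0, 358.0]]
[[ 515.3 -342.     6. ]
 [ 406.4 -329.4    6. ]] [ 452.  -410.2    6. ]
[[150, 535], [148, 514], [148, 508], [362, 472], [404, 465]]
```

The side view says the tub sits about 2 mm further in +x than the lid, and y is about right. I correct that and lower gently, watching the force.

Request:
carry_out(moves=[{"tx": 0, "ty": 0.006, "tz": 0.01, "twist": 0, "fingers": 0}, {"tx": 0, "ty": 0, "tz": 0.01, "twist": 0, "fingers": 0}, {"tx": 0, "ty": 0, "tz": 0.008, "twist": 0, "fingers": 0}, {"tx": 0, "ty": 0, "tz": 0, "twist": 0, "fingers": 0}])

```text
clock: 8.98
eef_pos: [449.0, -406.1, 115.3]
tool_rot: [-3.141, -0.0, 1.451]
force: [0.2, 0.5, -2.0]
width: 11.7
gripper_force: 58.7
```

Request:
carry_out(moves=[{"tx": 0, "ty": 0, "tz": 0.01, "twist": 0, "fingers": 0}, {"tx": 0, "ty": 0, "tz": 0, "twist": 0, "fingers": 0}])

```text
clock: 9.22
eef_pos: [449.0, -406.2, 112.4]
tool_rot: [-3.141, -0.0, 1.451]
force: [-0.2, -0.7, -1.0]
width: 11.2
gripper_force: 58.7
```

The skirt is below rim level with no force, so it is going on. I continue down.

Request:
carry_out(moves=[{"tx": 0, "ty": 0, "tz": 0.008, "twist": 0, "fingers": 0}, {"tx": 0, "ty": 0, "tz": 0.008, "twist": 0, "fingers": 0}, {"tx": 0, "ty": 0, "tz": 0, "twist": 0, "fingers": 0}])

```text
clock: 9.6
eef_pos: [449.4, -406.9, 108.1]
tool_rot: [3.141, 0.001, 1.45]
force: [0.1, -0.2, 2.7]
width: 11.5
gripper_force: 59.9
```

Request:
carry_out(moves=[{"tx": 0, "ty": 0, "tz": 0.006, "twist": 0, "fingers": 0}, {"tx": 0, "ty": 0, "tz": 0.006, "twist": 0, "fingers": 0}, {"tx": 0, "ty": 0, "tz": 0, "twist": 0, "fingers": 0}])

```text
clock: 9.98
eef_pos: [449.2, -406.9, 104.0]
tool_rot: [3.141, 0.001, 1.45]
force: [0.4, -3.2, 0.8]
width: 11.9
gripper_force: 58.9
```

Request:
carry_out(moves=[{"tx": 0, "ty": 0, "tz": 0.006, "twist": 0, "fingers": 0}, {"tx": 0, "ty": 0, "tz": 0.006, "twist": 0, "fingers": 0}, {"tx": 0, "ty": 0, "tz": 0, "twist": 0, "fingers": 0}])

```text
clock: 10.35
eef_pos: [448.8, -406.0, 100.0]
tool_rot: [-3.141, -0.001, 1.45]
force: [-0.3, -1.8, -2.6]
width: 11.5
gripper_force: 58.6
```

Request:
carry_out(moves=[{"tx": 0, "ty": 0, "tz": 0.006, "twist": 0, "fingers": 0}, {"tx": 0, "ty": 0, "tz": 0.006, "twist": 0, "fingers": 0}, {"tx": 0, "ty": 0, "tz": 0, "twist": 0, "fingers": 0}])

```text
clock: 10.72
eef_pos: [448.9, -405.1, 96.3]
tool_rot: [-3.14, -0.002, 1.451]
force: [0.9, -0.5, -4.6]
width: 11.3
gripper_force: 58.6
```

Request:
carry_out(moves=[{"tx": 0, "ty": 0, "tz": 0.006, "twist": 0, "fingers": 0}, {"tx": 0, "ty": 0, "tz": 0.004, "twist": 0, "fingers": 0}, {"tx": 0, "ty": 0, "tz": 0, "twist": 0, "fingers": 0}])

```text
clock: 11.1
eef_pos: [448.9, -405.4, 95.0]
tool_rot: [-3.141, -0.001, 1.451]
force: [-2.3, 2.5, 6.8]
width: 11.9
gripper_force: 62.1
```

```bash
python3 - <<'E'
from h import *
b=grab('side'); s=ctrl.read_state(); print(s['clock'],s['eef_pos'],s['force'],s['torque'])
cv2.imwrite('pics/g.png',cv2.resize(b['color'][120:210,270:390],(800,600),interpolation=cv2.INTER_CUBIC))
E
```

```text
11.15 [ 448.97135705 -405.38426257   94.9764312 ] [-2.60237794  2.86389387  6.5969387 ] [ 0.65448732  0.52318123 -0.08123654]
```

View pics/g.png

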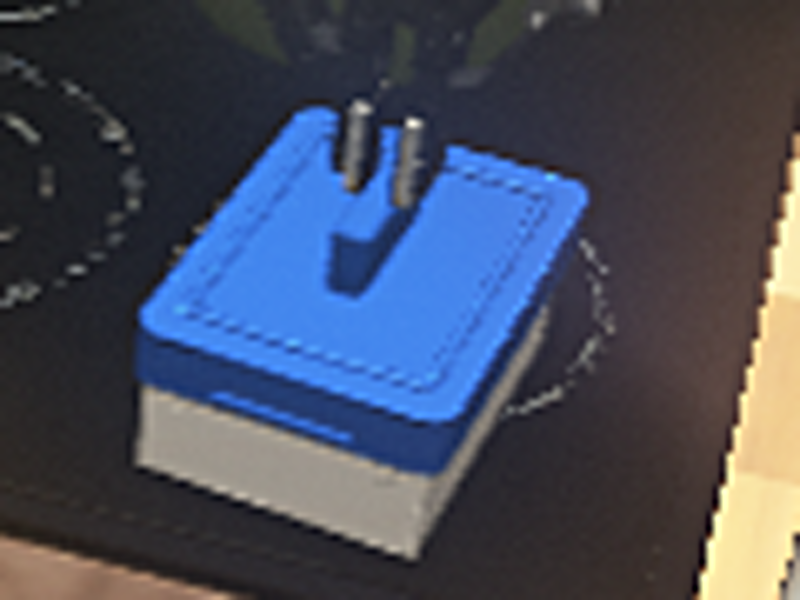

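The picture shows the lid down over the rim: near edge at rows 385–470, beads covered, and the tub unmoved. I press firmly to be sure both ends are home.

Request:
carry_out(moves=[{"tx": 0, "ty": 0, "tz": 0.006, "twist": 0, "fingers": 0}, {"tx": 0, "ty": 0, "tz": 0, "twist": 0, "fingers": 0}, {"tx": 0, "ty": 0, "tz": 0, "twist": 0, "fingers": 0}])

```text
clock: 11.52
eef_pos: [449.0, -405.4, 94.8]
tool_rot: [-3.141, -0.0, 1.451]
force: [-5.0, 4.8, 17.8]
width: 11.6
gripper_force: 65.3
```

Request:
carry_out(moves=[{"tx": 0, "ty": 0, "tz": 0.006, "twist": 0, "fingers": 0}, {"tx": 0, "ty": 0, "tz": 0, "twist": 0, "fingers": 0}, {"tx": 0, "ty": 0, "tz": 0, "twist": 0, "fingers": 0}])

```text
clock: 11.9
eef_pos: [449.1, -405.5, 94.6]
tool_rot: [-3.141, 0.0, 1.451]
force: [-7.9, 7.1, 28.5]
width: 11.7
gripper_force: 68.2
```

Stiff stop at 94.6 mm (94.2 expected) with 28 N: home. I unload, release and rise.

Request:
carry_out(moves=[{"tx": 0, "ty": 0, "tz": -0.012, "twist": 0, "fingers": 0}, {"tx": 0, "ty": 0, "tz": 0, "twist": 0, "fingers": 0}, {"tx": 0, "ty": 0, "tz": 0, "twist": 0, "fingers": 0.6}, {"tx": 0, "ty": 0, "tz": 0, "twist": 0, "fingers": 0.6}, {"tx": 0, "ty": 0, "tz": 0, "twist": 0, "fingers": 0.6}, {"tx": 0, "ty": 0, "tz": 0, "twist": 0, "fingers": 0.6}, {"tx": 0, "ty": 0, "tz": -0.05, "twist": 0, "fingers": 0.6}, {"tx": 0, "ty": 0, "tz": -0.1, "twist": 0, "fingers": 0.6}, {"tx": 0, "ty": 0, "tz": -0.15, "twist": 0, "fingers": 0.6}, {"tx": 0, "ty": 0, "tz": -0.12, "twist": 0, "fingers": 0.6}, {"tx": 0, "ty": 0, "tz": 0, "twist": 0, "fingers": 0.6}, {"tx": 0, "ty": 0, "tz": 0, "twist": 0, "fingers": 0.6}])

```text
clock: 13.4
eef_pos: [448.8, -406.1, 220.2]
tool_rot: [-3.141, 0.0, 1.451]
force: [-0.4, -0.0, -0.1]
width: 51.6
gripper_force: 0.0
```

```bash
python3 - <<'E'
from h import *
w=grab('wrist','w9.png'); b=grab('side','s9.png'); s=ctrl.read_state(); print(s['clock'],s['eef_pos'],s['force'],s['width'])
def quad(im):
    h=cv2.cvtColor(im['color'],cv2.COLOR_BGR2HSV); m=cv2.inRange(h,(100,150,50),(125,255,255))
    c=max(cv2.findContours(m,0,1)[0],key=cv2.contourArea); return c
c=quad(w); 
for z in (95,99,108): 
    P=plane(w,c.reshape(-1,2),z)[:,:2]; r=cv2.minAreaRect(P.astype(np.float32)); print(z,np.round(r[0],1),np.round(r[1],1),round(r[2],2))
ap=cv2.approxPolyDP(c,6,True).reshape(-1,2); print(ap.tolist())
# side view: plate top is the bright blue; compare its outline with a home-level plate
h=cv2.cvtColor(b['color'],cv2.COLOR_BGR2HSV); m=cv2.inRange(h,(100,150,170),(125,255,255)); c2=max(cv2.findContours(m,0,1)[0],key=cv2.contourArea)
P=plane(b,c2.reshape(-1,2),79)[:,:2]; r=cv2.minAreaRect(P.astype(np.float32)); print('side bright @79',np.round(r[0],1),np.round(r[1],1),round(r[2],2))
E
```

```text
13.5 [ 448.45236737 -405.81575281  219.06416801] [-0.95939174  0.32620918 -0.59582506] 51.01629060879033
95 [ 449.5 -401.3] [159.5 114. ] 83.04
99 [ 449.6 -400.4] [157.2 112.4] 83.04
108 [ 449.9 -398.3] [152.  108.7] 83.04
[[198, 92], [207, 254], [307, 255], [321, 96]]
side bright @79 [ 449.1 -404.5] [169.3 120.6] 83.71
```

Side plate outline at the home height (79 mm) reads 169.3 x 120.6, as it should. I check both ends separately, and the bystanders.

```bash
python3 - <<'E'
from h import *
q=np.radians(-6.8); R=np.array([[np.cos(q),-np.sin(q)],[np.sin(q),np.cos(q)]])
for n,thr in(('wrist',100),('side',170)):
    im=grab(n); h=cv2.cvtColor(im['color'],cv2.COLOR_BGR2HSV); m=cv2.inRange(h,(100,150,thr),(125,255,255)); c=max(cv2.findContours(m,0,cv2.CHAIN_APPROX_NONE)[0],key=cv2.contourArea)
    P=(plane(im,c.reshape(-1,2),79)[:,:2]-[449.2,-404.8])@R
    f=[np.ptp(P[(abs(P[:,1]-y)<8),0]).round(1) for y in(-65,-45,45,65)]
    print(n,'widths at y -65,-45,45,65:',f,'y ext',P[:,1].min().round(1),P[:,1].max().round(1))
b=grab('side')['color']; o=cv2.resize(cv2.imread('pics/b.png'),(512,384),interpolation=cv2.INTER_AREA)
d=cv2.absdiff(b,o).max(2)[235:320,145:220]; print('jar/timer diff px>60:',(d>60).sum(),d.size)
E
```

```text
wrist widths at y -65,-45,45,65: [np.float64(119.5), np.float64(119.9), np.float64(120.0), np.float64(120.2)] y ext -84.8 84.3
side widths at y -65,-45,45,65: [np.float64(118.2), np.float64(117.8), np.float64(120.5), np.float64(120.2)] y ext -84.4 85.0
jar/timer diff px>60: 0 6375
```

Both ends are level at home height, and the jar and timer have not moved. I hand the job in.

```bash
python3 -c "
from cell import job; print(job.finish_job())"
```

```text
the job is handed in; nothing more can be done
None
```

The blue lid is on the white tub with both ends down and level at the rim, the tub stands upright on the hob, the jar and timer have not moved, and the job is handed in at about 13.6 s.

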